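Pack the microscope's accessory tray

TASK

Pack the stereo microscope's four accessories into the white tray, each lying or standing fully down in the grey nest that fits it: the aluminium stage insert plate in the rectangular recess, the white stage disc in the shallow round one, the eyepiece upright in the round well and the lamp carton upright in the square well. Lift the insert plate straight up off its two dowels and keep it level, and set each thing down rather than dropping it. Leave the watch glass and the specimen vial standing where they are: they do not belong in the tray.

Things in the scene. Friction and masses are not known exactly. Their poses are not given: they have to be found in the camera images.
- insert_plate: flat aluminium plate 76 (x) x 48 (y) x 10 mm, 0.11 kg; origin: centre of its underside. Starts level, 30 mm above the bench, on a fixed dark steel base, two 8 mm dowels through its 9 mm end holes (x = +-28 mm), tips 6.5 mm above its top: free after 16.5 mm of rise. Base 34 mm wide (foot 50 mm, 8 mm high), so the long edges overhang 7 mm; grip across the 48 mm at mid length.
- stage_disc: the microscope's stage disc: solid, flat, plain off-white disc with a straight edge, 60 mm across and 8.5 mm thick, 0.045 kg; origin at the centre of its underside, lying on a blue-grey bench mat 2.5 mm thick. (The bench's front ledge, up to x = 0.35 m, is 0.13 m high; a power supply, under 0.15 m tall, stands beyond x = 0.59 m, y = -0.02 to 0.12 m)
- eyepiece: spare eyepiece: black, round, 54 mm tall, 36 mm across its upper half, the barrel below narrower; 0.085 kg; stands upright on its barrel on the 2.5 mm mat, origin at the centre of its underside
- lamp_carton: boxed spare lamp: small white and red square carton, 36 x 36 mm (its x and y) and 62 mm tall, 0.03 kg, standing upright on the 2.5 mm mat; origin at the centre of its underside
- nest_insert: grey block 98 x 98 x 26 mm, fixed in the white tray (four such, two by two, order varies; tray rim 3 mm above their tops; the microscope stands close behind it, from x = 0.65 m); origin: centre of its underside, 9 mm above the bench; z up, x and y along its edges. In its top, centred, a rectangular recess 90 (x) x 62 (y) mm and 4 mm deep, for the insert plate (floor 22 mm above this origin)
- nest_disc: grey block 98 x 98 x 26 mm, fixed in the white tray (four such, two by two, order varies; tray rim 3 mm above their tops; the microscope stands close behind it, from x = 0.65 m); origin: centre of its underside, 9 mm above the bench; z up, x and y along its edges. In its top, centred, a shallow round recess 76 mm across and 3.5 mm deep, for the stage disc (its floor 22.5 mm above this origin)
- nest_eyepiece: grey block 98 x 98 x 26 mm, fixed in the white tray (four such, two by two, order varies; tray rim 3 mm above their tops; the microscope stands close behind it, from x = 0.65 m); origin: centre of its underside, 9 mm above the bench; z up, x and y along its edges. In its top, centred, a round well 50 mm across and 18 mm deep, for the eyepiece (its floor 8 mm above this origin)
- nest_carton: grey block 98 x 98 x 26 mm, fixed in the white tray (four such, two by two, order varies; tray rim 3 mm above their tops; the microscope stands close behind it, from x = 0.65 m); origin: centre of its underside, 9 mm above the bench; z up, x and y along its edges. In its top, centred, a square well 52 x 52 mm and 18 mm deep, for the lamp carton (its floor 8 mm above this origin)
- watch_glass: watch glass: a thin, curved, pale glass dish, 60 mm across and 11 mm high, much like the stage disc but hollow; it does not belong in the tray. Origin at the centre of its underside
- vial: specimen vial: upright clear round glass with a white cap, 27 mm across and 56 mm tall; it does not belong in the tray. Origin at the centre of its underside
There are look-alikes about, which are no part of the job. What is meant by the eyepiece is not brown or green, and is the smaller of those in its own colour.

How it is judged:
At the end, for the whole second after the job is handed in: Each accessory rests released in its own nest: within 12 mm of its centre, down on the floor within 2.5 mm, tilted under 7 degrees, the insert plate within 14 degrees of the recess; the watch glass and the vial upright and within 30 mm of their starts (horizontal distance between insert_plate and nest_insert below 0.012 m and z of insert_plate in the frame of nest_insert below 0.0245 m and angle between each of insert_plate, stage_disc, eyepiece, lamp_carton's own z axis and vertical below 0.12 rad and linear speed of each of insert_plate, stage_disc, eyepiece, lamp_carton below 0.02 m/s and horizontal distance between stage_disc and nest_disc below 0.012 m and z of stage_disc in the frame of nest_disc below 0.025 m and horizontal distance between eyepiece and nest_eyepiece below 0.012 m and z of eyepiece in the frame of nest_eyepiece below 0.0105 m and horizontal distance between lamp_carton and nest_carton below 0.012 m and z of lamp_carton in the frame of nest_carton below 0.0105 m and distance of each of watch_glass, vial from where it was at the start of the episode below 0.03 m and angle between each of watch_glass, vial's own z axis and vertical below 0.2 rad and angle between the x axis of insert_plate and the x axis of nest_insert, either way round below 0.25 rad); the robot touches nothing.
It fails at once if an accessory is dropped (falls freely by more than about 25 mm) ((linear speed of insert_plate above 0.7 m/s and contact force between the fingers and insert_plate below 0.1 N) or (linear speed of stage_disc above 0.7 m/s and contact force between the fingers and stage_disc below 0.1 N) or (linear speed of eyepiece above 0.7 m/s and contact force between the fingers and eyepiece below 0.1 N) or (linear speed of lamp_carton above 0.7 m/s and contact force between the fingers and lamp_carton below 0.1 N)).
It fails at once if the insert plate is tipped by more than about 12 degrees (angle between insert_plate's own z axis and vertical above 0.2 rad).
It fails at once if the eyepiece or the lamp carton is tipped over (angle between any of eyepiece, lamp_carton's own z axis and vertical above 0.6 rad).
It fails at once if the watch glass or the vial is carried off or knocked away by more than 6 cm (distance of any of watch_glass, vial from where it was at the start of the episode above 0.06 m).
It also fails if it takes over 134 s, if anything falls off the work surface, if the arm or the gripper's body presses on something with over 40 N, if the wrist force passes 120 N, or if a joint passes its speed limit or range.

ROBOT

A 6-joint arm with a two-finger parallel gripper is mounted at the origin on a cart in front of the work surface, level with it; the furniture and walls round the work are solid. World frame = base frame: x ahead of the robot, y to its left, z up, the work surface at z = 0. Lengths are in m, angles in rad, forces in N, time in s.
With the tool pointing down it reaches from about 0.3 to 0.75 m from the base axis. Payload 8.5 kg.
Tool frame: the origin (TCP) lies at the very end of the fingers, on their centre line; the grasp point (between the pads) lies 19 mm behind it; z points along the fingers, y is the line along which they close (so a half turn about z gives the same grasp; the last joint's range is limited). The gripper opens to 88 mm and grips with 3 to 60 N. Pads are 18 mm wide; open, the fingers measure 123 mm over their backs; the gripper's body (75 mm by 187 mm) begins 45 mm behind the grasp point.
Start: joints at [0.985, 0.381, 1.297, -0, 1.464, -0.215], TCP at [0.199, 0.513, 0.239] pointing down, gripper open.
Joint ranges: [-3.11, 3.11], [-0.89, 2.33], [0.22, 2.48], [-1.42, 4.56], [0.17, 2.85], [-2.88, 2.88]. Speed limits (rad/s): [2.39, 2.39, 3.14, 3.14, 3.14, 3.14].

INTERFACE

Orientations are given as a unit quaternion [w, x, y, z].
In Python, from cell import status, imaging, job gives the robot as it stands.
- The arm moves only by the tool drive_tool, never from a script. Its argument "commands" is a list of rows, each an object with "delta_pos": the shift along the tool's x, y, z in mm, a list of three; "delta_rot": the turn, a rotation vector about the tool's x, y, z in degrees, a list of three; "grip": the finger opening in mm, from 0 to 88.1. A call has exactly 10 rows; each row is the pose to reach, as a shift and turn from the pose commanded when the call began, along the tool's axes at that moment; what a row does not reach only later rows make up. A row lasts 1/10 s, in which the tool goes at most 50 mm and 8.59 degrees, less where a joint would pass 70% of its speed; a pose out of reach is approached as far as the arm can. A call with a gripper value outside its range is refused whole. The fingers move at their own pace and stop on an object; "squeeze" is the grip in N (left out, the last holds). Time passes only in rows, so rows that repeat a pose let the fingers close, or fill a call up. It gives the time, the measured TCP pose, the force, the opening and the grip force at its end, in the units of the state.
- status.get_obs(): the state, without advancing time (a new reading comes with each control period).
- imaging.read_camera(name): name is "scene" or "top" or "wrist"; returns the picture (480x640x3 uint8, red, green, blue); there is no depth.
- imaging.get_calibration(name): a dict with "vfov" (degrees; the focal length in pixels is half the picture's height over the tangent of half this angle, whatever the lens; pixels are square), "cx", "cy" (the principal point, pixels), "origin" and "rotation" of the camera in the world. Camera axes: x right, y down, z forward; pixel columns grow to the right and rows downward; lengths in m; the calibration is good to about 2 mm. A picture is of the moment at which its call begins: read the wrist's pose just before it. get_calibration takes no time and is no camera call; for the wrist camera it gives the pose at the moment of the call.
- job.hand_in(): hands the job in; it is judged then, once.
Trained networks look in the newest picture that a camera, given by its name, has taken for a name from the list of things; names that differ only in an ending like _2 or _b are one class to them, and where a whole thing is asked for, a point or a joint stands for the part that bears it (a point fixed in the world has none). Each returns a list of dicts, best first, with "p" (0 to 1); they miss things now and then, are a little off and sometimes report something else, mostly with a low value. They report only what shows in the picture. A call takes as long as a camera call. They do not tell look-alikes from the thing itself.
- imaging.cut_out(query, camera): "pixels" (480x640 bool, what is visible of it) and "extent" ([centre column, centre row, width, height] in pixels, round what is visible of it).
The state is a dict: "time": time; "qpos": joint angles; "qd": joint speeds; "tau": joint torques, N m; "tool_pos": TCP position; "tcp_rot": TCP orientation; "wrist_force": force on the tool from outside, world axes, zero at the start; "wrist_torque": the same for the moment, N m; "grip_width": finger opening in m; "finger_force": force on a finger pad.
Only numpy, scipy, OpenCV 4.12 (cv2) and the standard library are available. Lean on these libraries where they do the work, as an engineer would, in place of code of your own. Each camera call takes 0.05 s, during which the arm holds its last target. There are 200 camera calls.

## Working session

There is one attempt and no reset: what is moved stays moved. The work goes in short steps, Python scripts to look and compute and a tool call to move; the robot and the scene stay as the last step left them, time stands still between calls to the robot, and variables do not carry over. Pictures are saved under pics/ and viewed, at most 14 in all, crops included, and the job is handed in when it is done.

Besides the shell and the picture viewer there is one more tool, called after "Emit:" as name(argument=value, ...) on one line, values as JSON. drive_tool: Moves the arm, as the interface text tells. Its arguments: {"type":"object","properties":{"commands":{"type":"array","items":{"type":"object","properties":{"delta_pos":{"type":"array","items":{"type":"number"}},"delta_rot":{"type":"array","items":{"type":"number"}},"grip":{"type":"number"}}}},"squeeze":{"type":"number"}},"required":["commands"]}

```bash
ls; mkdir -p pics
cat > h.py <<'E'
import numpy as np, cv2
from cell import status, imaging, job
def cal(n):
    c=imaging.get_calibration(n); f=240/np.tan(np.radians(c["vfov"])/2)
    return f,c["cx"],c["cy"],np.array(c["origin"]),np.array(c["rotation"])
def ray(n,u,v,z,c=None):
    f,cx,cy,o,R=c or cal(n); d=R.reshape(3,3)@np.array([(u-cx)/f,(v-cy)/f,1]); return o+d*(z-o[2])/d[2]
def proj(n,p,c=None):
    f,cx,cy,o,R=c or cal(n); q=R.reshape(3,3).T@(np.array(p)-o); return q[:2]/q[2]*f+[cx,cy]
def snap(n,fn=None,crop=None,s=1):
    im=imaging.read_camera(n)
    if fn:
        o=im[:,:,::-1]
        if crop: x0,y0,x1,y1=crop; o=o[y0:y1,x0:x1]
        cv2.imwrite("pics/"+fn,cv2.resize(o,None,fx=s,fy=s,interpolation=cv2.INTER_CUBIC))
    return im
E
python3 - <<'E'
from h import *
for n in("top","scene"):
    snap(n,n+"0.png"); print(n,cal(n))
    for q in "insert_plate stage_disc eyepiece lamp_carton nest_insert nest_disc nest_eyepiece nest_carton watch_glass vial".split():
        for r in imaging.cut_out(q,n):
            if r["p"]>.15: print(q,round(r["p"],2),np.round(r["extent"],1))
E
```

```text
pics
top (np.float64(461.41831365005436), 311.1977744725176, 243.72837105007682, array([0.29710542, 0.15068743, 1.26624769]), array([ 0.06128286, -0.69772785,  0.70962017, -0.07654723]))
insert_plate 0.87 [349.9 264.5  19.4  31.8]
stage_disc 0.93 [227.1 233.2  20.4  21.6]
eyepiece 0.79 [115.8 286.2  21.8  18.4]
eyepiece 0.74 [151.7 261.4  17.   16.1]
eyepiece 0.63 [383.5 263.9  19.   18.6]
eyepiece 0.51 [271.9 224.8  18.1  15.3]
lamp_carton 0.71 [295.1 264.6  18.7  16.9]
lamp_carton 0.58 [467.4 236.6  34.9  36.9]
nest_disc 0.62 [433.5 276.5  40.7  40.7]
nest_eyepiece 0.58 [465.7 236.8  34.4  36.5]
nest_carton 0.76 [472.1 274.6  46.9  41.6]
nest_carton 0.69 [433.2 276.   38.8  43. ]
watch_glass 0.83 [248.4 270.6  23.5  18.7]
vial 0.52 [200.9 266.1   8.5  10. ]
scene (np.float64(497.72541669355195), 319.3161076162086, 246.30694952876374, array([-0.3188068 , -0.57324675,  0.79906029]), array([-0.41965145,  0.80486944, -0.36816364,  0.20132903]))
insert_plate 0.85 [340.6 277.3  34.2  17.4]
stage_disc 0.71 [274.6 218.9  19.1   8.8]
eyepiece 0.98 [374.6 289.9  19.3  26.5]
eyepiece 0.7 [174.4 194.8  17.1  14.5]
eyepiece 0.65 [304.9 226.9  12.   21.1]
eyepiece 0.64 [212.8 205.3  14.   17.7]
lamp_carton 0.85 [295.9 253.9   9.5  23.9]
lamp_carton 0.19 [416.7 318.6  49.2  32.9]
nest_insert 0.55 [433.1 299.6  51.   39.2]
nest_disc 0.76 [418.1 318.6  49.1  33.9]
nest_eyepiece 0.71 [475.2 319.9  58.2  39. ]
nest_carton 0.59 [458.1 337.2  50.2  37.1]
nest_carton 0.49 [339.9 275.3  39.3  21.4]
watch_glass 0.49 [262.8 239.4  15.2  10.7]
vial 0.47 [235.7 220.2   8.7  24.5]
```

```bash
sed -i 's/np.array(c\["rotation"\])/rot(c["rotation"])/' h.py; sed -i '2a from scipy.spatial.transform import Rotation\ndef rot(q): return Rotation.from_quat([q[1],q[2],q[3],q[0]]).as_matrix()' h.py
python3 - <<'E'
from h import *
snap("top","top1.png",(90,190,510,330),1.9)
o=status.get_obs(); print(o["tool_pos"],o["tcp_rot"],o["time"])
c=cal("top")
for u,v,z in[(350,264.5,.04),(227,233,.011),(115.8,286,.05),(151.7,261,.05),(383.5,264,.05),(272,225,.05),(295,264.6,.06),(248.4,270.6,.01),(201,266,.05),(433,276,.035),(472,274.6,.035),(466,237,.035)]: print(u,v,np.round(ray("top",u,v,z,c),3))
E
```

```text
[0.1992922  0.51260582 0.23875504] [ 2.16664696e-06  1.84344311e-01  9.82861727e-01 -3.99883001e-06] 1.15
350 264.5 [0.481 0.018 0.04 ]
227 233 [0.579 0.354 0.011]
115.8 286 [0.432 0.636 0.05 ]
151.7 261 [0.497 0.546 0.05 ]
383.5 264 [ 0.479 -0.07   0.05 ]
272 225 [0.591 0.227 0.05 ]
295 264.6 [0.48  0.166 0.06 ]
248.4 270.6 [0.473 0.294 0.01 ]
201 266 [0.482 0.415 0.05 ]
433 276 [ 0.447 -0.205  0.035]
472 274.6 [ 0.449 -0.312  0.035]
466 237 [ 0.553 -0.304  0.035]
```

View pics/top1.png

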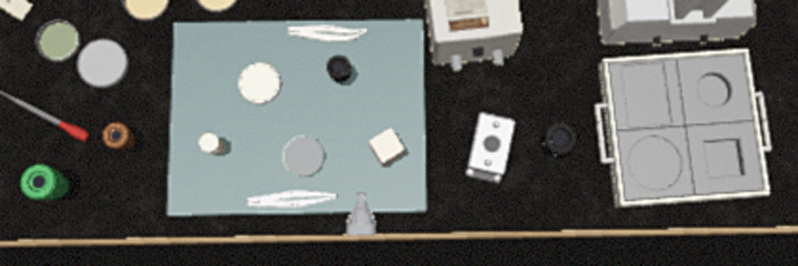

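View pics/scene0.png

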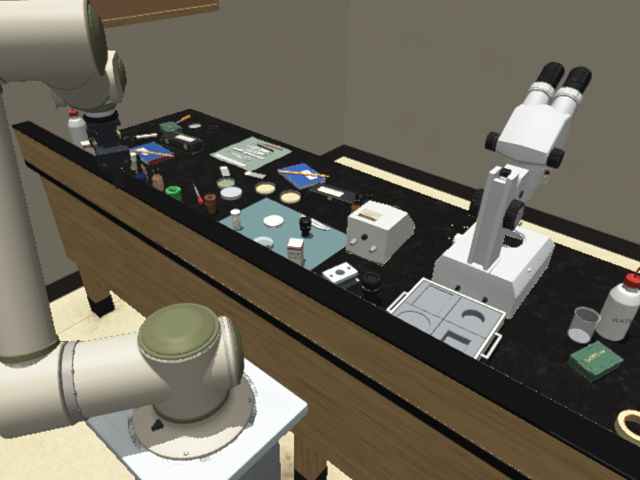

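Run:
```python
from h import *
o=status.get_obs(); f,cx,cy,oo,R=cal("wrist"); T=rot(o["tcp_rot"]); t=np.array(o["tool_pos"])
print(f,cx,cy,T.T@(oo-t),"\n",np.round(T.T@R,2),"\n",np.round(T,3))
```

```text
347.2205253169868 317.9678265373658 241.9780154142501 [ 7.59850282e-02 -1.02288501e-04 -1.45441657e-01] 
 [[ 0.   -0.96 -0.29]
 [ 1.    0.   -0.  ]
 [ 0.   -0.29  0.96]] 
 [[-0.932  0.362  0.   ]
 [ 0.362  0.932 -0.   ]
 [-0.    -0.    -1.   ]]
```

Emit:
drive_tool(commands=[{"delta_pos": [-60, -20, 0], "delta_rot": [0, 0, -4], "grip": 88}, {"delta_pos": [-110, -35, 0], "delta_rot": [0, 0, -8], "grip": 88}, {"delta_pos": [-160, -50, 0], "delta_rot": [0, 0, -12], "grip": 88}, {"delta_pos": [-210, -65, 0], "delta_rot": [0, 0, -16], "grip": 88}, {"delta_pos": [-250, -80, 0], "delta_rot": [0, 0, -20], "grip": 88}, {"delta_pos": [-295, -95, 0], "delta_rot": [0, 0, -21.2], "grip": 88}, {"delta_pos": [-335, -107, 0], "delta_rot": [0, 0, -21.2], "grip": 88}, {"delta_pos": [-368, -117, 0], "delta_rot": [0, 0, -21.2], "grip": 88}, {"delta_pos": [-368, -117, 0], "delta_rot": [0, 0, -21.2], "grip": 88}, {"delta_pos": [-368, -117, 0], "delta_rot": [0, 0, -21.2], "grip": 88}])

```text
time: 2.15
tool_pos: [0.5, 0.2699, 0.2385]
tcp_rot: [-0.0, 0.001, 1.0, 0.0]
wrist_force: [-0.4, 0.1, 0.7]
grip_width: 0.0875
finger_force: 0.0
```

Run:
```python
from h import *
o=status.get_obs(); print(o["time"],o["tool_pos"],np.round(rot(o["tcp_rot"]),3))
c=cal("wrist"); snap("wrist","w1.png")
Z=dict(insert_plate=.04,stage_disc=.011,eyepiece=.0565,lamp_carton=.0645,watch_glass=.013,vial=.0585)
for q in Z:
    for r in imaging.cut_out(q,"wrist"):
        if r["p"]>.15:
            e=r["extent"]; m=r["pixels"].astype(np.uint8); 
            v,u=np.nonzero(m); print(q,round(r["p"],2),np.round(e,1),np.round(ray("wrist",u.mean(),v.mean(),Z[q],c),4)[:2])
```

```text
2.15 [0.49997819 0.26991874 0.23849171] [[-1.     0.002 -0.001]
 [ 0.002  1.     0.   ]
 [ 0.001  0.    -1.   ]]
insert_plate 0.84 [ 73.9 189.6  53.8  85.7] [0.4744 0.0273]
stage_disc 0.56 [394.8 272.6  53.5  50.8] [0.5727 0.3575]
eyepiece 0.73 [ 13.2 195.   23.7  34. ] [ 0.4732 -0.0206]
eyepiece 0.66 [287.7 295.3  35.8  41. ] [0.5795 0.2409]
eyepiece 0.66 [592.5 210.4  66.5  40.1] [0.4902 0.533 ]
lamp_carton 0.62 [221.3 190.8  68.   60.7] [0.469 0.179]
watch_glass 0.57 [394.8 271.2  52.2  51.4] [0.5723 0.357 ]
vial 0.79 [463.9 197.1  46.5  34.2] [0.4778 0.4095]
```

View pics/w1.png

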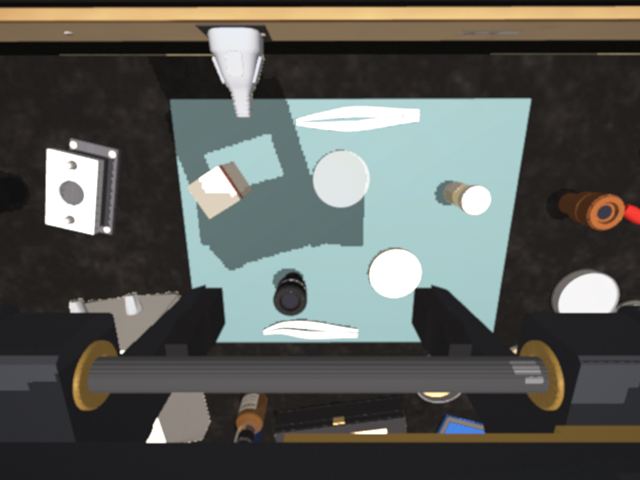

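Emit:
drive_tool(commands=[{"delta_pos": [-25, 30, 10], "delta_rot": [0, 0, 0], "grip": 88}, {"delta_pos": [-50, 60, 40], "delta_rot": [0, 0, 0], "grip": 88}, {"delta_pos": [-73, 87, 75], "delta_rot": [0, 0, 0], "grip": 88}, {"delta_pos": [-73, 87, 115], "delta_rot": [0, 0, 0], "grip": 88}, {"delta_pos": [-73, 87, 155], "delta_rot": [0, 0, 0], "grip": 88}, {"delta_pos": [-73, 87, 185], "delta_rot": [0, 0, 0], "grip": 88}, {"delta_pos": [-73, 87, 210], "delta_rot": [0, 0, 0], "grip": 88}, {"delta_pos": [-73, 87, 225], "delta_rot": [0, 0, 0], "grip": 88}, {"delta_pos": [-73, 87, 232.5], "delta_rot": [0, 0, 0], "grip": 88}, {"delta_pos": [-73, 87, 232.5], "delta_rot": [0, 0, 0], "grip": 88}])

```text
time: 3.5
tool_pos: [0.5728, 0.3573, 0.0061]
tcp_rot: [-0.0, 0.0, 1.0, -0.0]
wrist_force: [-0.2, -0.6, 0.1]
grip_width: 0.0883
finger_force: 0.0
```

Run:
```python
from h import *
o=status.get_obs(); print(o["time"],o["tool_pos"],o["wrist_force"])
c=cal("wrist"); snap("wrist","w2.png",(120,120,520,420),1.5); print(proj("wrist",o["tool_pos"],c))
```

```text
3.5 [0.57284248 0.3572913  0.00605576] [-0.15683577 -0.563684    0.10344401]
[317.78384576 307.54532677]
```

View pics/w2.png

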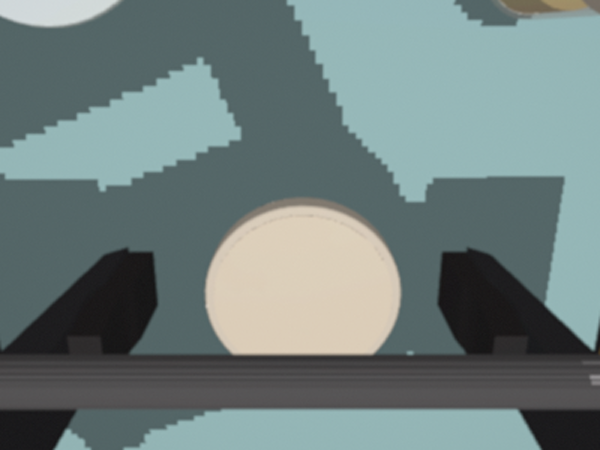

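Emit:
drive_tool(commands=[{"delta_pos": [-2, 1, 0], "grip": 70}, {"delta_pos": [-2, 1, 0], "grip": 56}, {"delta_pos": [-2, 1, 0], "grip": 56}, {"delta_pos": [-2, 1, 0], "grip": 56}, {"delta_pos": [-2, 1, 0], "grip": 56}, {"delta_pos": [-2, 1, 0], "grip": 56}, {"delta_pos": [-2, 1, -3], "grip": 56}, {"delta_pos": [-2, 1, -12], "grip": 56}, {"delta_pos": [-2, 1, -25], "grip": 56}, {"delta_pos": [-2, 1, -40], "grip": 56}], squeeze=25)

```text
validation failed for argument at $.co...
```

Emit:
drive_tool(commands=[{"delta_pos": [-2, 1, 0], "delta_rot": [0, 0, 0], "grip": 70}, {"delta_pos": [-2, 1, 0], "delta_rot": [0, 0, 0], "grip": 56}, {"delta_pos": [-2, 1, 0], "delta_rot": [0, 0, 0], "grip": 56}, {"delta_pos": [-2, 1, 0], "delta_rot": [0, 0, 0], "grip": 56}, {"delta_pos": [-2, 1, 0], "delta_rot": [0, 0, 0], "grip": 56}, {"delta_pos": [-2, 1, 0], "delta_rot": [0, 0, 0], "grip": 56}, {"delta_pos": [-2, 1, -3], "delta_rot": [0, 0, 0], "grip": 56}, {"delta_pos": [-2, 1, -12], "delta_rot": [0, 0, 0], "grip": 56}, {"delta_pos": [-2, 1, -25], "delta_rot": [0, 0, 0], "grip": 56}, {"delta_pos": [-2, 1, -40], "delta_rot": [0, 0, 0], "grip": 56}], squeeze=25)

```text
time: 4.55
tool_pos: [0.575, 0.3582, 0.0475]
tcp_rot: [0.0, 0.0, 1.0, 0.0]
wrist_force: [0.1, 0.7, 0.2]
grip_width: 0.0573
finger_force: 24.8
```

Emit:
drive_tool(commands=[{"delta_pos": [10, -5, -30], "delta_rot": [0, 0, 0], "grip": 56}, {"delta_pos": [25, -20, -70], "delta_rot": [0, 0, 0], "grip": 56}, {"delta_pos": [40, -45, -110], "delta_rot": [0, 0, 0], "grip": 56}, {"delta_pos": [55, -80, -145], "delta_rot": [0, 0, 0], "grip": 56}, {"delta_pos": [70, -120, -170], "delta_rot": [0, 0, 0], "grip": 56}, {"delta_pos": [75, -165, -190], "delta_rot": [0, 0, 0], "grip": 56}, {"delta_pos": [75, -210, -190], "delta_rot": [0, 0, 0], "grip": 56}, {"delta_pos": [75, -250, -190], "delta_rot": [0, 0, 0], "grip": 56}, {"delta_pos": [75, -285, -190], "delta_rot": [0, 0, 0], "grip": 56}, {"delta_pos": [75, -310, -190], "delta_rot": [0, 0, 0], "grip": 56}])

```text
time: 5.55
tool_pos: [0.4994, 0.0462, 0.2377]
tcp_rot: [0.001, 0.001, 1.0, -0.0]
wrist_force: [0.3, 0.9, -0.9]
grip_width: 0.0571
finger_force: 24.8
```

Emit:
drive_tool(commands=[{"delta_pos": [0, -20, 0], "delta_rot": [0, 0, 0], "grip": 56}, {"delta_pos": [0, -55, 0], "delta_rot": [0, 0, 0], "grip": 56}, {"delta_pos": [0, -90, 0], "delta_rot": [0, 0, 0], "grip": 56}, {"delta_pos": [0, -120, 0], "delta_rot": [0, 0, 0], "grip": 56}, {"delta_pos": [0, -140, 0], "delta_rot": [0, 0, 0], "grip": 56}, {"delta_pos": [0, -148, 0], "delta_rot": [0, 0, 0], "grip": 56}, {"delta_pos": [0, -148, 0], "delta_rot": [0, 0, 0], "grip": 56}, {"delta_pos": [0, -148, 0], "delta_rot": [0, 0, 0], "grip": 56}, {"delta_pos": [0, -148, 0], "delta_rot": [0, 0, 0], "grip": 56}, {"delta_pos": [0, -148, 0], "delta_rot": [0, 0, 0], "grip": 56}])

```text
time: 6.55
tool_pos: [0.4996, -0.099, 0.2364]
tcp_rot: [0.0, -0.0, 1.0, 0.0]
wrist_force: [-0.7, -0.2, -1.0]
grip_width: 0.0568
finger_force: 24.8
```

Run:
```python
from h import *
o=status.get_obs(); print(o["time"],o["tool_pos"],np.round(rot(o["tcp_rot"])[:2,0],3),o["grip_width"],o["finger_force"])
c=cal("wrist"); snap("wrist","w3.png"); print(proj("wrist",o["tool_pos"],c),c[3])
Z=dict(insert_plate=.04,eyepiece=.0565,stage_disc=.24,nest_insert=.035,nest_disc=.035,nest_carton=.035,nest_eyepiece=.035)
for q in Z:
    for r in imaging.cut_out(q,"wrist"):
        if r["p"]>.15:
            v,u=np.nonzero(r["pixels"]); print(q,round(r["p"],2),np.round(r["extent"],1),np.round(ray("wrist",u.mean(),v.mean(),Z[q],c),4)[:2], u.size)
```

```text
6.55 [ 0.49958885 -0.09895037  0.23637131] [-1. -0.] 0.05677981598696325 24.8475746553504
[317.7527383  307.48006455] [ 0.42361275 -0.09885516  0.38183446]
insert_plate 0.83 [441.4 190.3  71.8  85.8] [0.474  0.0219] 3473
eyepiece 0.98 [616.8 291.9  45.   31.1] [0.5722 0.2081] 1088
eyepiece 0.94 [351.2 196.4  47.2  46.8] [ 0.4791 -0.0686] 1962
stage_disc 0.93 [317.6 301.5 128.9 113.7] [ 0.4959 -0.0993] 11889
nest_insert 0.6 [218.2 254.  100.5  89.7] [ 0.5376 -0.2037] 7577
nest_insert 0.41 [441.6 188.8  75.9  87. ] [0.4743 0.0236] 3596
nest_disc 0.83 [205.5 157.8 111.8 108.3] [ 0.4429 -0.2071] 10604
nest_carton 0.59 [217.1 255.9  97.5  96.1] [ 0.5375 -0.204 ] 7500
nest_carton 0.57 [105.2 165.4 117.7 107.3] [ 0.4488 -0.3068] 10342
nest_eyepiece 0.89 [124.2 257.4 108.9  91.9] [ 0.5476 -0.3001] 8123
```

View pics/w3.png

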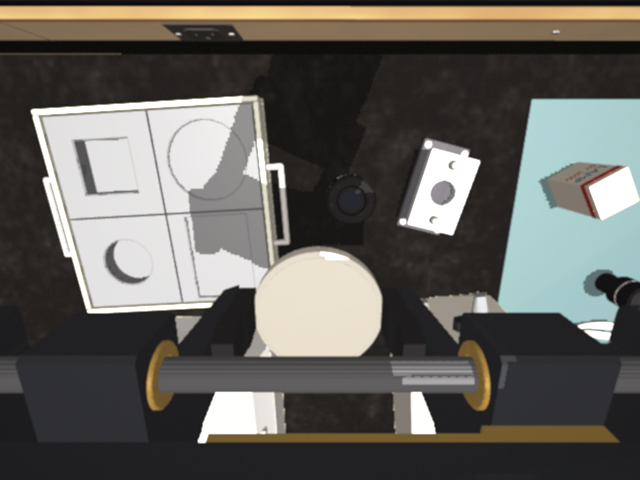

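Run:
```python
from h import *
c=cal("wrist"); w=lambda u,v,z: np.round(ray("wrist",u,v,z,c)[:2],4)
C=[w(*p,.038) for p in((35,111),(262,98),(279,302),(90,312))]; print("tray",C,np.mean(C,0))
print("divx",w(163,214,.035),w(148,108,.035),w(182,303,.035)," divy",w(49,219,.035),w(268,208,.035))
print("disc",w(208,159.5,.035),"rect",w(221,257,.035),"well",w(129,261,.035),"sq",w(106,166,.035))
a,b=w(452,166,.0465),w(434,219,.0465); print("dowels",a,b,(a+b)/2,np.degrees(np.arctan2(*(a-b)[::-1])),w(443,192,.04))
print("vial2 black",w(350,198,.05),"carton top",w(611,192,.0645))
```

```text
tray [array([ 0.4008, -0.3624]), array([ 0.3897, -0.1511]), array([ 0.5964, -0.1423]), array([ 0.6085, -0.351 ])] [ 0.49885 -0.2517 ]
divx [ 0.499  -0.2576] [ 0.398  -0.2585] [ 0.5991 -0.2497]  divy [ 0.5042 -0.3749] [ 0.4929 -0.1504]
disc [ 0.4449 -0.2067] rect [ 0.5454 -0.2023] well [ 0.5499 -0.3003] sq [ 0.4511 -0.3072]
dowels [0.4503 0.0271] [0.5017 0.015 ] [0.476   0.02105] 166.75326713975878 [0.4759 0.0235]
vial2 black [ 0.4801 -0.0689] carton top [0.4722 0.1682]
```

Emit:
drive_tool(commands=[{"delta_pos": [10, -20, 5], "delta_rot": [0, 0, 0], "grip": 56}, {"delta_pos": [25, -50, 20], "delta_rot": [0, 0, 0], "grip": 56}, {"delta_pos": [40, -80, 45], "delta_rot": [0, 0, 0], "grip": 56}, {"delta_pos": [50, -100, 75], "delta_rot": [0, 0, 0], "grip": 56}, {"delta_pos": [54, -107.5, 110], "delta_rot": [0, 0, 0], "grip": 56}, {"delta_pos": [54, -107.5, 140], "delta_rot": [0, 0, 0], "grip": 56}, {"delta_pos": [54, -107.5, 165], "delta_rot": [0, 0, 0], "grip": 56}, {"delta_pos": [54, -107.5, 185], "delta_rot": [0, 0, 0], "grip": 56}, {"delta_pos": [54, -107.5, 192], "delta_rot": [0, 0, 0], "grip": 56}, {"delta_pos": [54, -107.5, 197], "delta_rot": [0, 0, 0], "grip": 56}])

```text
time: 7.95
tool_pos: [0.4456, -0.2074, 0.0391]
tcp_rot: [-0.0, 0.0, 1.0, 0.0]
wrist_force: [0.3, 0.1, -0.4]
grip_width: 0.0572
finger_force: 24.8
```

Run:
```python
from h import *
o=status.get_obs(); print(o["time"],o["tool_pos"],o["wrist_force"],o["grip_width"])
c=cal("wrist"); snap("wrist","w4.png",(80,100,560,420),1.4)
```

```text
7.95 [ 0.44564458 -0.20735329  0.03907331] [ 0.28526403  0.0963189  -0.37293601] 0.05719635842330223
```

View pics/w4.png

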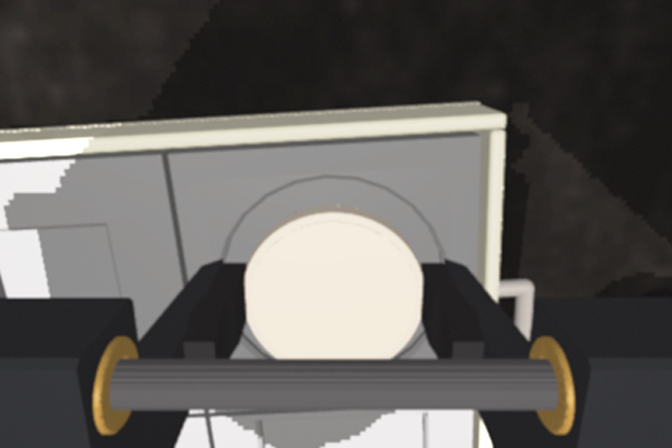

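Emit:
drive_tool(commands=[{"delta_pos": [0, 0, 1], "delta_rot": [0, 0, 0], "grip": 56}, {"delta_pos": [0, 0, 1], "delta_rot": [0, 0, 0], "grip": 60}, {"delta_pos": [0, 0, 1], "delta_rot": [0, 0, 0], "grip": 64}, {"delta_pos": [0, 0, 1], "delta_rot": [0, 0, 0], "grip": 66}, {"delta_pos": [0, 0, 1], "delta_rot": [0, 0, 0], "grip": 66}, {"delta_pos": [0, 0, -3], "delta_rot": [0, 0, 0], "grip": 66}, {"delta_pos": [0, 0, -15], "delta_rot": [0, 0, 0], "grip": 66}, {"delta_pos": [0, 0, -45], "delta_rot": [0, 0, 0], "grip": 75}, {"delta_pos": [0, 0, -80], "delta_rot": [0, 0, 0], "grip": 88}, {"delta_pos": [0, 0, -110], "delta_rot": [0, 0, 0], "grip": 88}])

```text
time: 9.0
tool_pos: [0.4455, -0.2072, 0.1512]
tcp_rot: [0.0, 0.0, 1.0, -0.0]
wrist_force: [0.2, -0.6, -0.6]
grip_width: 0.0869
finger_force: 0.0
```

Emit:
drive_tool(commands=[{"delta_pos": [-2, 20, 0], "delta_rot": [0, 0, 0], "grip": 70}, {"delta_pos": [-7, 60, 0], "delta_rot": [0, 0, 4], "grip": 70}, {"delta_pos": [-13, 105, 0], "delta_rot": [0, 0, 8], "grip": 70}, {"delta_pos": [-20, 150, 0], "delta_rot": [0, 0, 12], "grip": 70}, {"delta_pos": [-26, 190, 0], "delta_rot": [0, 0, 13.2], "grip": 70}, {"delta_pos": [-30, 220, 10], "delta_rot": [0, 0, 13.2], "grip": 70}, {"delta_pos": [-30.5, 229.7, 25], "delta_rot": [0, 0, 13.2], "grip": 70}, {"delta_pos": [-30.5, 229.7, 40], "delta_rot": [0, 0, 13.2], "grip": 70}, {"delta_pos": [-30.5, 229.7, 50], "delta_rot": [0, 0, 13.2], "grip": 70}, {"delta_pos": [-30.5, 229.7, 50], "delta_rot": [0, 0, 13.2], "grip": 70}])

```text
time: 10.0
tool_pos: [0.4757, 0.0224, 0.0985]
tcp_rot: [-0.001, 0.115, 0.993, 0.0]
wrist_force: [0.1, -0.5, 0.8]
grip_width: 0.0698
finger_force: 0.0
```

Run:
```python
from h import *
o=status.get_obs(); print(o["time"],o["tool_pos"],np.round(rot(o["tcp_rot"])[:2,:2],3))
c=cal("wrist"); snap("wrist","w5.png",(160,150,480,390),2.4)
p=np.array(o["tool_pos"]); p[2]=.04; print(proj("wrist",p,c))
T=rot(o["tcp_rot"])
for d in (-.038,.038): print(proj("wrist",p+T[:,0]*d,c))
r=imaging.cut_out("insert_plate","wrist")[0]; print(r["p"],r["extent"])
v,u=np.nonzero(r["pixels"]); print(ray("wrist",u.mean(),v.mean(),.04,c))
```

```text
10.0 [0.47569829 0.02237376 0.09848154] [[-0.973  0.229]
 [ 0.229  0.973]]
[318.16230664 263.66109965]
[318.13401722 317.91473849]
[318.19362607 203.59648397]
0.84 [322.5, 258.6, 79.7, 121.1]
[0.47239237 0.02504356 0.04      ]
```

View pics/w5.png

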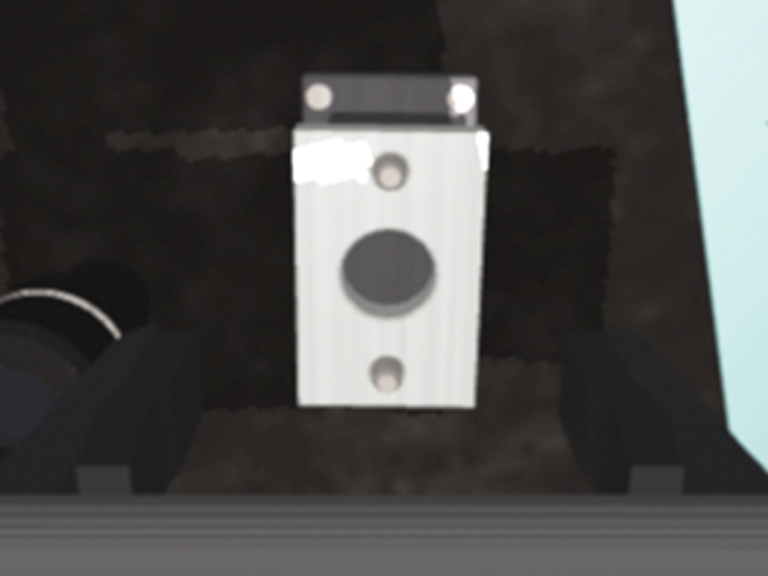

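Emit:
drive_tool(commands=[{"delta_pos": [0, 2.5, 15], "delta_rot": [0, 0, 0.8], "grip": 70}, {"delta_pos": [0, 2.5, 35], "delta_rot": [0, 0, 0.8], "grip": 70}, {"delta_pos": [0, 2.5, 55], "delta_rot": [0, 0, 0.8], "grip": 70}, {"delta_pos": [0, 2.5, 64.5], "delta_rot": [0, 0, 0.8], "grip": 70}, {"delta_pos": [0, 2.5, 64.5], "delta_rot": [0, 0, 0.8], "grip": 60}, {"delta_pos": [0, 2.5, 64.5], "delta_rot": [0, 0, 0.8], "grip": 44}, {"delta_pos": [0, 2.5, 64.5], "delta_rot": [0, 0, 0.8], "grip": 44}, {"delta_pos": [0, 2.5, 64.5], "delta_rot": [0, 0, 0.8], "grip": 44}, {"delta_pos": [0, 2.5, 64.5], "delta_rot": [0, 0, 0.8], "grip": 44}, {"delta_pos": [0, 2.5, 64.5], "delta_rot": [0, 0, 0.8], "grip": 44}], squeeze=15)

```text
time: 11.1
tool_pos: [0.4773, 0.0247, 0.0356]
tcp_rot: [0.001, 0.122, 0.993, -0.0]
wrist_force: [-0.9, -0.6, 6.9]
grip_width: 0.0478
finger_force: 15.0
```

Run:
```python
from h import *
snap("wrist","w6.png",(160,150,480,390),2.4)
for i in range(3):
    o=status.get_obs(); print(o["time"],o["tool_pos"],o["wrist_force"],o["wrist_torque"],o["grip_width"])
    snap("wrist")
```

```text
11.15 [0.4773001  0.02470595 0.03562072] [-0.91308413 -0.39363642  7.45717978] [-0.07043151  0.10286123  0.02308892] 0.04736126446742367
11.2 [0.47730157 0.02469293 0.03561215] [-1.32204368 -0.52554346  7.02341742] [-0.02579602  0.0869866  -0.02248297] 0.04734894325381406
11.25 [0.47729257 0.02472246 0.03562399] [-0.49408765 -0.56784626  5.77688763] [-0.06243504  0.10606258  0.05154945] 0.04764963552560077
```

View pics/w6.png

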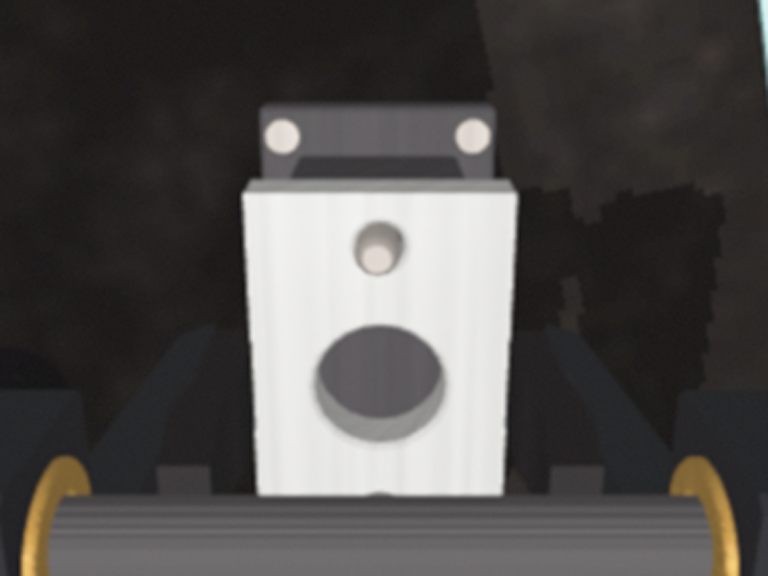

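Emit:
drive_tool(commands=[{"delta_pos": [0, 0, -1], "delta_rot": [0, 0, 0], "grip": 44}, {"delta_pos": [0, 0, -1], "delta_rot": [0, 0, 0], "grip": 44}, {"delta_pos": [0, 0, -2], "delta_rot": [0, 0, 0], "grip": 44}, {"delta_pos": [0, 0, -4], "delta_rot": [0, 0, 0], "grip": 44}, {"delta_pos": [0, 0, -7], "delta_rot": [0, 0, 0], "grip": 44}, {"delta_pos": [0, 0, -11], "delta_rot": [0, 0, 0], "grip": 44}, {"delta_pos": [0, 0, -15], "delta_rot": [0, 0, 0], "grip": 44}, {"delta_pos": [0, 0, -20], "delta_rot": [0, 0, 0], "grip": 44}, {"delta_pos": [0, 0, -25], "delta_rot": [0, 0, 0], "grip": 44}, {"delta_pos": [0, 0, -30], "delta_rot": [0, 0, 0], "grip": 44}], squeeze=30)

```text
time: 12.3
tool_pos: [0.4766, 0.025, 0.0653]
tcp_rot: [-0.0, 0.122, 0.993, 0.0]
wrist_force: [0.8, -0.6, -0.6]
grip_width: 0.0474
finger_force: 30.0
```

Emit:
drive_tool(commands=[{"delta_pos": [0, 0, -10], "delta_rot": [0, 0, 0], "grip": 44}, {"delta_pos": [0, 0, -30], "delta_rot": [0, 0, 0], "grip": 44}, {"delta_pos": [-5, -10, -55], "delta_rot": [0, 0, 0], "grip": 44}, {"delta_pos": [-15, -25, -65], "delta_rot": [0, 0, -2], "grip": 44}, {"delta_pos": [-30, -52, -65], "delta_rot": [0, 0, -5], "grip": 44}, {"delta_pos": [-50, -83, -65], "delta_rot": [0, 0, -8], "grip": 44}, {"delta_pos": [-70, -117, -65], "delta_rot": [0, 0, -11], "grip": 44}, {"delta_pos": [-90, -150, -65], "delta_rot": [0, 0, -14], "grip": 44}, {"delta_pos": [-107, -178, -65], "delta_rot": [0, 0, -16.7], "grip": 44}, {"delta_pos": [-118, -196, -65], "delta_rot": [0, 0, -16.7], "grip": 44}])

```text
time: 13.3
tool_pos: [0.544, -0.1962, 0.1303]
tcp_rot: [0.0, -0.023, 1.0, -0.0]
wrist_force: [0.0, 0.2, -0.7]
grip_width: 0.0474
finger_force: 30.0
```

Emit:
drive_tool(commands=[{"delta_pos": [-1, -3, 0], "delta_rot": [0, 0, 0], "grip": 44}, {"delta_pos": [-2, -8, 10], "delta_rot": [0, 0, 0], "grip": 44}, {"delta_pos": [-2, -8, 25], "delta_rot": [0, 0, 0], "grip": 44}, {"delta_pos": [-2, -8, 40], "delta_rot": [0, 0, 0], "grip": 44}, {"delta_pos": [-2, -8, 55], "delta_rot": [0, 0, 0], "grip": 44}, {"delta_pos": [-2, -8, 68], "delta_rot": [0, 0, 0], "grip": 44}, {"delta_pos": [-2, -8, 75], "delta_rot": [0, 0, 0], "grip": 44}, {"delta_pos": [-2, -8, 75], "delta_rot": [0, 0, 0], "grip": 44}, {"delta_pos": [-2, -8, 75], "delta_rot": [0, 0, 0], "grip": 44}, {"delta_pos": [-2, -8, 75], "delta_rot": [0, 0, 0], "grip": 44}])

```text
time: 14.3
tool_pos: [0.5463, -0.2019, 0.0554]
tcp_rot: [0.001, -0.023, 1.0, -0.0]
wrist_force: [-0.2, 0.4, -0.3]
grip_width: 0.0472
finger_force: 30.0
```

Run:
```python
from h import *
o=status.get_obs(); T=rot(o["tcp_rot"]); print(o["time"],o["tool_pos"],o["wrist_force"],o["grip_width"],np.round(T,3))
c=cal("wrist"); snap("wrist","w7.png",(120,130,520,400),2)
print("tool delta to nest mm",1000*T.T@(np.array([.546,-.202,.0365])-o["tool_pos"]))
```

```text
14.3 [ 0.54634169 -0.20192129  0.05540114] [-0.1904384   0.37828256 -0.27868383] 0.04716407684056639 [[-0.999 -0.046  0.001]
 [-0.046  0.999 -0.001]
 [-0.001 -0.001 -1.   ]]
tool delta to nest mm [ 0.3643574 -0.0490136 18.9008188]
```

View pics/w7.png

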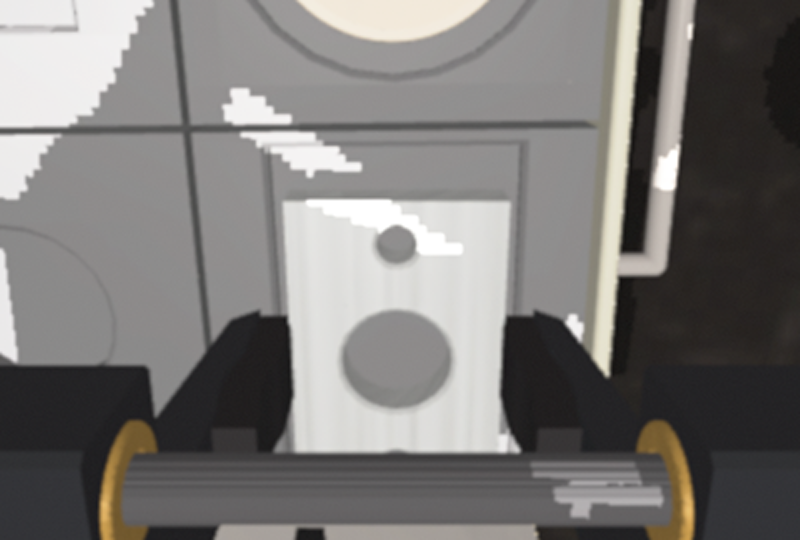

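Emit:
drive_tool(commands=[{"delta_pos": [0, 0, 5], "delta_rot": [0, 0, 0], "grip": 44}, {"delta_pos": [0, 0, 10], "delta_rot": [0, 0, 0], "grip": 44}, {"delta_pos": [0, 0, 14], "delta_rot": [0, 0, 0], "grip": 44}, {"delta_pos": [0, 0, 16.5], "delta_rot": [0, 0, 0], "grip": 44}, {"delta_pos": [0, 0, 18], "delta_rot": [0, 0, 0], "grip": 44}, {"delta_pos": [0, 0, 18], "delta_rot": [0, 0, 0], "grip": 44}, {"delta_pos": [0, 0, 18], "delta_rot": [0, 0, 0], "grip": 50}, {"delta_pos": [0, 0, 18], "delta_rot": [0, 0, 0], "grip": 55}, {"delta_pos": [0, 0, 18], "delta_rot": [0, 0, 0], "grip": 56}, {"delta_pos": [0, 0, 18], "delta_rot": [0, 0, 0], "grip": 56}])

```text
time: 15.35
tool_pos: [0.5461, -0.2018, 0.0368]
tcp_rot: [0.0, -0.023, 1.0, -0.0]
wrist_force: [-0.0, 0.4, -0.0]
grip_width: 0.0559
finger_force: 0.0
```

Emit:
drive_tool(commands=[{"delta_pos": [0, 0, -3], "delta_rot": [0, 0, 0], "grip": 56}, {"delta_pos": [0, 0, -15], "delta_rot": [0, 0, 0], "grip": 56}, {"delta_pos": [0, 0, -45], "delta_rot": [0, 0, 0], "grip": 70}, {"delta_pos": [0, 0, -85], "delta_rot": [0, 0, 0], "grip": 70}, {"delta_pos": [0, 0, -125], "delta_rot": [0, 0, 0], "grip": 70}, {"delta_pos": [0, 0, -165], "delta_rot": [0, 0, 0], "grip": 70}, {"delta_pos": [15, 20, -190], "delta_rot": [0, 0, 0], "grip": 70}, {"delta_pos": [40, 60, -200], "delta_rot": [0, 0, 0], "grip": 70}, {"delta_pos": [65, 105, -200], "delta_rot": [0, 0, 0], "grip": 70}, {"delta_pos": [80, 140, -200], "delta_rot": [0, 0, 0], "grip": 70}])

```text
time: 16.35
tool_pos: [0.4578, -0.0639, 0.2381]
tcp_rot: [0.001, -0.023, 1.0, -0.0]
wrist_force: [0.7, 0.6, 0.4]
grip_width: 0.07
finger_force: 0.0
```

Run:
```python
from h import *
o=status.get_obs(); T=rot(o["tcp_rot"]); print(o["time"],o["tool_pos"],o["wrist_force"],np.round(T,3))
c=cal("wrist"); im=snap("wrist")
cv2.imwrite("pics/w8.png",im[60:360,:,::-1])
cs=cal("scene"); 
s=snap("scene")[180:330,200:420,::-1]; s=cv2.resize(s,None,fx=2.9,fy=2.9,interpolation=cv2.INTER_CUBIC)
a=np.zeros((300+s.shape[0],640,3),np.uint8); a[:300]=im[60:360,:,::-1]; a[300:,:min(638,s.shape[1])]=s[:,:638]
cv2.imwrite("pics/w8.png",cv2.resize(a,None,fx=.8,fy=.8) if a.shape[0]>600 else a)
```

```text
16.35 [ 0.45783442 -0.06394503  0.23809126] [0.72618169 0.58899482 0.41445539] [[-0.999 -0.046  0.002]
 [-0.046  0.999 -0.   ]
 [-0.001 -0.001 -1.   ]]
```

View pics/w8.png

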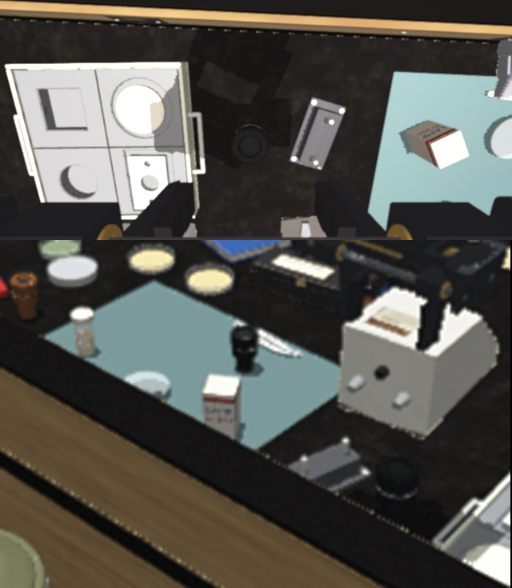

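Emit:
drive_tool(commands=[{"delta_pos": [-3, 15, 0], "delta_rot": [0, 0, 1], "grip": 80}, {"delta_pos": [-7, 55, 0], "delta_rot": [0, 0, 2.6], "grip": 80}, {"delta_pos": [-12, 100, 5], "delta_rot": [0, 0, 2.6], "grip": 80}, {"delta_pos": [-16, 145, 15], "delta_rot": [0, 0, 2.6], "grip": 80}, {"delta_pos": [-20, 190, 30], "delta_rot": [0, 0, 2.6], "grip": 80}, {"delta_pos": [-24, 220, 45], "delta_rot": [0, 0, 2.6], "grip": 80}, {"delta_pos": [-25, 233, 58], "delta_rot": [0, 0, 2.6], "grip": 80}, {"delta_pos": [-25, 233, 58], "delta_rot": [0, 0, 2.6], "grip": 80}, {"delta_pos": [-25, 233, 58], "delta_rot": [0, 0, 2.6], "grip": 80}, {"delta_pos": [-25, 233, 58], "delta_rot": [0, 0, 2.6], "grip": 80}])

```text
time: 17.45
tool_pos: [0.4744, 0.1669, 0.1796]
tcp_rot: [0.001, 0.0, 1.0, -0.0]
wrist_force: [0.5, -0.7, 0.7]
grip_width: 0.0802
finger_force: 0.0
```

Run:
```python
from h import *
o=status.get_obs(); T=rot(o["tcp_rot"]); print(o["time"],o["tool_pos"],np.round(T[:2,:2],3))
c=cal("wrist"); snap("wrist","w9.png",(200,120,520,360),2.4)
p=np.array(o["tool_pos"]); p[2]=.0645; print(proj("wrist",p,c))
```

```text
17.45 [0.47440215 0.16692808 0.17958144] [[-1.     0.001]
 [ 0.001  1.   ]]
[317.92487178 237.95043524]
```

View pics/w9.png

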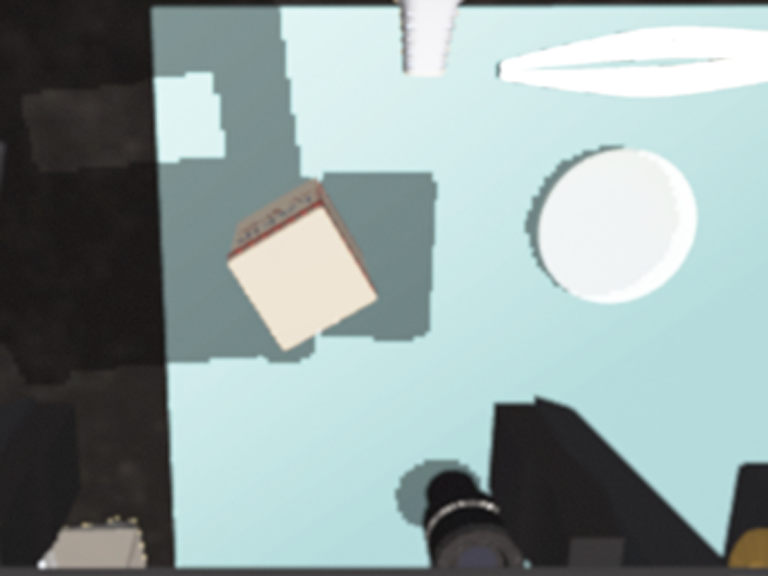

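Emit:
drive_tool(commands=[{"delta_pos": [1.6, 6.6, 0], "delta_rot": [0, 0, -8], "grip": 66}, {"delta_pos": [1.6, 6.6, 0], "delta_rot": [0, 0, -16], "grip": 66}, {"delta_pos": [1.6, 6.6, 5], "delta_rot": [0, 0, -24], "grip": 66}, {"delta_pos": [1.6, 6.6, 20], "delta_rot": [0, 0, -31.5], "grip": 66}, {"delta_pos": [1.6, 6.6, 50], "delta_rot": [0, 0, -31.5], "grip": 66}, {"delta_pos": [1.6, 6.6, 80], "delta_rot": [0, 0, -31.5], "grip": 66}, {"delta_pos": [1.6, 6.6, 110], "delta_rot": [0, 0, -31.5], "grip": 66}, {"delta_pos": [1.6, 6.6, 135], "delta_rot": [0, 0, -31.5], "grip": 66}, {"delta_pos": [1.6, 6.6, 149.5], "delta_rot": [0, 0, -31.5], "grip": 66}, {"delta_pos": [1.6, 6.6, 149.5], "delta_rot": [0, 0, -31.5], "grip": 66}])

```text
time: 18.5
tool_pos: [0.4719, 0.1739, 0.0283]
tcp_rot: [-0.001, -0.271, 0.963, 0.0]
wrist_force: [-0.1, -0.4, 0.3]
grip_width: 0.0657
finger_force: 0.0
```

Emit:
drive_tool(commands=[{"delta_pos": [0, 0, 0], "delta_rot": [0, 0, 0], "grip": 60}, {"delta_pos": [0, 0, 0], "delta_rot": [0, 0, 0], "grip": 54}, {"delta_pos": [0, 0, 0], "delta_rot": [0, 0, 0], "grip": 48}, {"delta_pos": [0, 0, 0], "delta_rot": [0, 0, 0], "grip": 42}, {"delta_pos": [0, 0, 0], "delta_rot": [0, 0, 0], "grip": 38}, {"delta_pos": [0, 0, 0], "delta_rot": [0, 0, 0], "grip": 33}, {"delta_pos": [0, 0, 0], "delta_rot": [0, 0, 0], "grip": 33}, {"delta_pos": [0, 0, 0], "delta_rot": [0, 0, 0], "grip": 33}, {"delta_pos": [0, 0, 0], "delta_rot": [0, 0, 0], "grip": 33}, {"delta_pos": [0, 0, 0], "delta_rot": [0, 0, 0], "grip": 33}], squeeze=12)

```text
time: 19.5
tool_pos: [0.4724, 0.1748, 0.0295]
tcp_rot: [0.0, -0.272, 0.962, -0.0]
wrist_force: [-0.8, -1.4, 6.1]
grip_width: 0.0357
finger_force: 12.0
```

Run:
```python
from h import *
o=status.get_obs(); T=rot(o["tcp_rot"]); print(o["time"],o["tool_pos"],o["wrist_force"],o["grip_width"],o["finger_force"],np.round(T[:2,:2],3))
print(1000*T.T@(np.array([.451,-.3068,.15])-o["tool_pos"]))
c=cal("wrist"); snap("wrist","w10.png",(160,120,480,360),1.8)
```

```text
19.5 [0.47235999 0.1748392  0.02952004] [-0.82233226 -1.407666    6.0957469 ] 0.03573811850233271 12.00031012762338 [[-0.852 -0.523]
 [-0.523  0.852]]
[ 270.20836062 -399.27044581 -120.49293156]
```

View pics/w10.png

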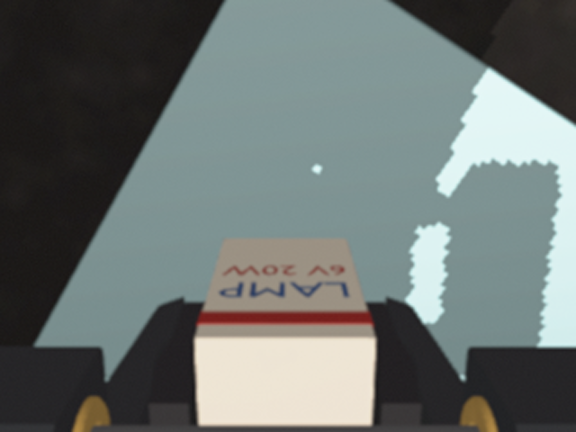

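Emit:
drive_tool(commands=[{"delta_pos": [0, 0, -10], "delta_rot": [0, 0, 0], "grip": 33}, {"delta_pos": [0, 0, -35], "delta_rot": [0, 0, 0], "grip": 33}, {"delta_pos": [0, 0, -70], "delta_rot": [0, 0, 0], "grip": 33}, {"delta_pos": [10, -15, -100], "delta_rot": [0, 0, 2], "grip": 33}, {"delta_pos": [27, -40, -120], "delta_rot": [0, 0, 5], "grip": 33}, {"delta_pos": [51, -76, -120], "delta_rot": [0, 0, 9], "grip": 33}, {"delta_pos": [76, -112, -120], "delta_rot": [0, 0, 13], "grip": 33}, {"delta_pos": [100, -148, -120], "delta_rot": [0, 0, 17], "grip": 33}, {"delta_pos": [124, -184, -120], "delta_rot": [0, 0, 21], "grip": 33}, {"delta_pos": [149, -220, -120], "delta_rot": [0, 0, 25], "grip": 33}])

```text
time: 20.55
tool_pos: [0.4599, -0.0922, 0.1497]
tcp_rot: [0.0, -0.056, 0.998, 0.0]
wrist_force: [-0.0, 0.1, 0.0]
grip_width: 0.0357
finger_force: 12.0
```

Run:
```python
from h import *
o=status.get_obs(); T=rot(o["tcp_rot"]); print(o["time"],o["tool_pos"],o["grip_width"],np.round(T[:2,:2],3), np.degrees(np.arctan2(-T[1,0],-T[0,0])))
print(1000*T.T@(np.array([.451,-.3068,.075])-o["tool_pos"]))
```

```text
20.55 [ 0.45989247 -0.09219095  0.1497325 ] 0.03568560174795497 [[-0.994 -0.111]
 [-0.111  0.994]] 6.392805579566311
[  32.74736314 -212.28857526   74.71437605]
```

Emit:
drive_tool(commands=[{"delta_pos": [6, -40, 0], "delta_rot": [0, 0, 3.7], "grip": 33}, {"delta_pos": [13, -85, 0], "delta_rot": [0, 0, 3.7], "grip": 33}, {"delta_pos": [20, -130, 0], "delta_rot": [0, 0, 3.7], "grip": 33}, {"delta_pos": [26, -170, 0], "delta_rot": [0, 0, 3.7], "grip": 33}, {"delta_pos": [31, -200, 0], "delta_rot": [0, 0, 3.7], "grip": 33}, {"delta_pos": [33, -212, 20], "delta_rot": [0, 0, 3.7], "grip": 33}, {"delta_pos": [33, -212, 45], "delta_rot": [0, 0, 3.7], "grip": 33}, {"delta_pos": [33, -212, 65], "delta_rot": [0, 0, 3.7], "grip": 33}, {"delta_pos": [33, -212, 75], "delta_rot": [0, 0, 3.7], "grip": 33}, {"delta_pos": [33, -212, 75], "delta_rot": [0, 0, 3.7], "grip": 33}])

```text
time: 21.55
tool_pos: [0.4514, -0.3045, 0.0736]
tcp_rot: [-0.001, -0.025, 1.0, 0.001]
wrist_force: [-0.9, 0.3, 0.1]
grip_width: 0.0359
finger_force: 12.0
```

Run:
```python
from h import *
o=status.get_obs(); T=rot(o["tcp_rot"]); print(o["time"],o["tool_pos"],o["grip_width"],np.round(T[:2,:2],3))
print(1000*T.T@(np.array([.451,-.3068,.045])-o["tool_pos"]))
c=cal("wrist"); snap("wrist","w11.png",(120,120,520,400),1.8)
```

```text
21.55 [ 0.45142856 -0.30454977  0.07356256] 0.03589686501111397 [[-0.999 -0.05 ]
 [-0.05   0.999]]
[ 0.4976472  -2.27730658 28.55929763]
```

View pics/w11.png

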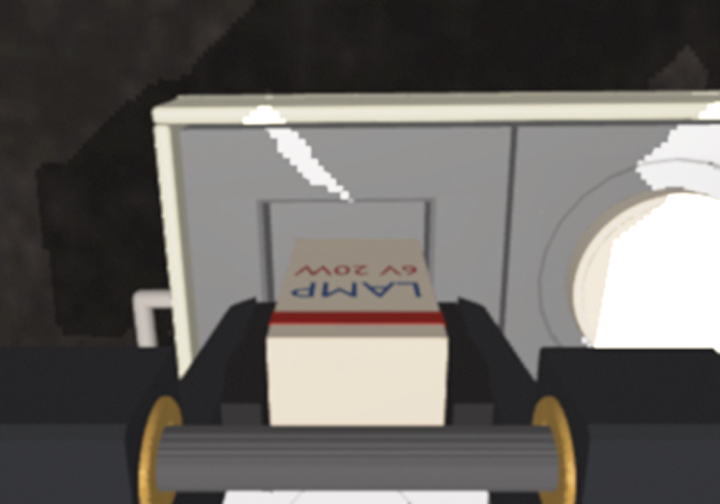

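Emit:
drive_tool(commands=[{"delta_pos": [0.5, -2.4, 0], "delta_rot": [0, 0, 0], "grip": 33}, {"delta_pos": [0.5, -2.4, 8], "delta_rot": [0, 0, 0], "grip": 33}, {"delta_pos": [0.5, -2.4, 16], "delta_rot": [0, 0, 0], "grip": 33}, {"delta_pos": [0.5, -2.4, 23], "delta_rot": [0, 0, 0], "grip": 33}, {"delta_pos": [0.5, -2.4, 27], "delta_rot": [0, 0, 0], "grip": 33}, {"delta_pos": [0.5, -2.4, 29], "delta_rot": [0, 0, 0], "grip": 33}, {"delta_pos": [0.5, -2.4, 29], "delta_rot": [0, 0, 0], "grip": 33}, {"delta_pos": [0.5, -2.4, 29], "delta_rot": [0, 0, 0], "grip": 38}, {"delta_pos": [0.5, -2.4, 29], "delta_rot": [0, 0, 0], "grip": 44}, {"delta_pos": [0.5, -2.4, 29], "delta_rot": [0, 0, 0], "grip": 50}])

```text
time: 22.6
tool_pos: [0.4515, -0.3075, 0.0455]
tcp_rot: [0.0, -0.025, 1.0, -0.0]
wrist_force: [0.1, -0.5, -0.4]
grip_width: 0.0493
finger_force: 0.0
```

Emit:
drive_tool(commands=[{"delta_pos": [0, 0, 0], "delta_rot": [0, 0, 0], "grip": 52}, {"delta_pos": [0, 0, -8], "delta_rot": [0, 0, 0], "grip": 52}, {"delta_pos": [0, 0, -25], "delta_rot": [0, 0, 0], "grip": 52}, {"delta_pos": [0, 0, -55], "delta_rot": [0, 0, 0], "grip": 56}, {"delta_pos": [0, 0, -95], "delta_rot": [0, 0, 0], "grip": 70}, {"delta_pos": [0, 0, -135], "delta_rot": [0, 0, 0], "grip": 80}, {"delta_pos": [0, 10, -165], "delta_rot": [0, 0, 0], "grip": 80}, {"delta_pos": [0, 40, -180], "delta_rot": [0, 0, 0], "grip": 80}, {"delta_pos": [-5, 80, -190], "delta_rot": [0, 0, 0], "grip": 80}, {"delta_pos": [-10, 120, -190], "delta_rot": [0, 0, 0], "grip": 80}])

```text
time: 23.6
tool_pos: [0.4555, -0.1862, 0.2373]
tcp_rot: [0.001, -0.024, 1.0, -0.001]
wrist_force: [0.7, 0.2, 0.0]
grip_width: 0.0799
finger_force: 0.0
```

Run:
```python
from h import *
o=status.get_obs(); T=rot(o["tcp_rot"]); print(o["time"],o["tool_pos"],np.round(T[:2,:2],3))
print(1000*T.T@(np.array([.53,.238,.2])-o["tool_pos"]))
c=cal("wrist"); snap("wrist","w12.png",(0,60,400,360),1.6)
```

```text
23.6 [ 0.45550553 -0.1861747   0.23727049] [[-0.999 -0.049]
 [-0.049  0.999]]
[-94.94475911 420.12382561  36.66274841]
```

View pics/w12.png

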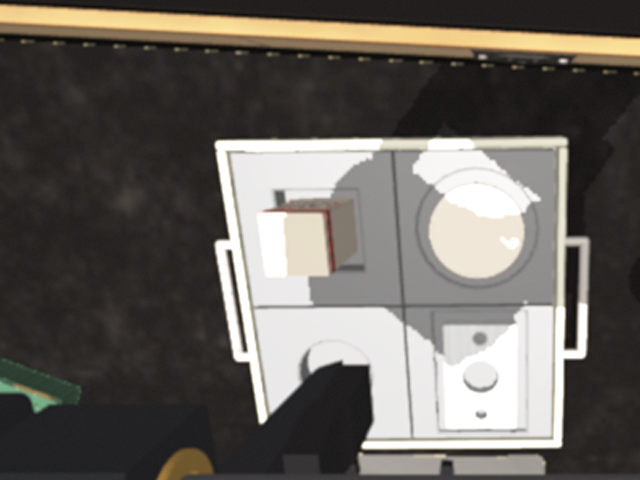

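Emit:
drive_tool(commands=[{"delta_pos": [-5, 30, 0], "delta_rot": [0, 0, 2.8], "grip": 80}, {"delta_pos": [-15, 75, 0], "delta_rot": [0, 0, 2.8], "grip": 80}, {"delta_pos": [-25, 120, 0], "delta_rot": [0, 0, 2.8], "grip": 80}, {"delta_pos": [-35, 165, 0], "delta_rot": [0, 0, 2.8], "grip": 80}, {"delta_pos": [-45, 210, 0], "delta_rot": [0, 0, 2.8], "grip": 80}, {"delta_pos": [-55, 255, 0], "delta_rot": [0, 0, 2.8], "grip": 80}, {"delta_pos": [-65, 300, 0], "delta_rot": [0, 0, 2.8], "grip": 80}, {"delta_pos": [-75, 345, 0], "delta_rot": [0, 0, 2.8], "grip": 80}, {"delta_pos": [-85, 385, 10], "delta_rot": [0, 0, 2.8], "grip": 80}, {"delta_pos": [-95, 415, 20], "delta_rot": [0, 0, 2.8], "grip": 80}])

```text
time: 24.65
tool_pos: [0.5294, 0.2347, 0.2158]
tcp_rot: [0.001, -0.001, 1.0, 0.0]
wrist_force: [0.1, -0.1, -0.6]
grip_width: 0.0802
finger_force: 0.0
```

Emit:
drive_tool(commands=[{"delta_pos": [0, 5, 15], "delta_rot": [0, 0, 0], "grip": 80}, {"delta_pos": [0, 5, 15], "delta_rot": [0, 0, 0], "grip": 80}, {"delta_pos": [0, 5, 15], "delta_rot": [0, 0, 0], "grip": 80}, {"delta_pos": [0, 5, 15], "delta_rot": [0, 0, 0], "grip": 80}, {"delta_pos": [0, 5, 15], "delta_rot": [0, 0, 0], "grip": 80}, {"delta_pos": [0, 5, 15], "delta_rot": [0, 0, 0], "grip": 80}, {"delta_pos": [0, 5, 15], "delta_rot": [0, 0, 0], "grip": 80}, {"delta_pos": [0, 5, 15], "delta_rot": [0, 0, 0], "grip": 80}, {"delta_pos": [0, 5, 15], "delta_rot": [0, 0, 0], "grip": 80}, {"delta_pos": [0, 5, 15], "delta_rot": [0, 0, 0], "grip": 80}])

```text
time: 25.65
tool_pos: [0.5296, 0.2372, 0.2002]
tcp_rot: [-0.0, -0.0, 1.0, -0.0]
wrist_force: [0.1, -0.0, 0.2]
grip_width: 0.0798
finger_force: 0.0
```

Run:
```python
from h import *
o=status.get_obs(); T=rot(o["tcp_rot"]); print(o["time"],o["tool_pos"],np.round(T[:2,:2],3))
c=cal("wrist"); im=snap("wrist")
for r in imaging.cut_out("eyepiece","wrist"):
    m=r["pixels"]; v,u=np.nonzero(m); print(round(r["p"],2),r["extent"],m.sum())
# dark pixels on mat near expected place, by convex shape
def model(x,y):
    P=[]
    for z,rd in((.0025,.013),(.03,.018),(.0565,.018)):
        for a in np.linspace(0,2*np.pi,40): P.append(proj("wrist",[x+rd*np.cos(a),y+rd*np.sin(a),z],c))
    k=np.zeros((480,640),np.uint8); cv2.fillConvexPoly(k,cv2.convexHull(np.float32(P)).astype(int),1); return k>0
r=imaging.cut_out("eyepiece","wrist")
if r:
    m=r[0]["pixels"]; best=max(((model(x,y)&m).sum()/(model(x,y)|m).sum(),x,y) for x in np.arange(.56,.6,.002) for y in np.arange(.215,.25,.002)); print(best)
    print(1000*T.T@(np.array([best[1],best[2],.032])-o["tool_pos"]))
```

```text
25.65 [0.5296222  0.23715787 0.20024605] [[-1.    -0.001]
 [-0.001  1.   ]]
0.86 [9.2, 165.6, 18.4, 26.1] 486
0.74 [629.3, 183.1, 21.0, 27.0] 366
0.62 [321.3, 283.0, 38.2, 48.6] 1432
(np.float64(0.0), np.float64(0.5980000000000001), np.float64(0.24900000000000003))
[-68.39738246  11.77806467 168.24258167]
```

Run:
```python
from h import *
o=status.get_obs(); T=rot(o["tcp_rot"]); c=cal("wrist"); im=snap("wrist")
def model(x,y):
    P=[]
    for z,rd in((.0025,.013),(.03,.018),(.0565,.018)):
        for a in np.linspace(0,2*np.pi,24): P.append(proj("wrist",[x+rd*np.cos(a),y+rd*np.sin(a),z],c))
    k=np.zeros((480,640),np.uint8); cv2.fillConvexPoly(k,cv2.convexHull(np.float32(P)).astype(int),1); return k>0
r=[q for q in imaging.cut_out("eyepiece","wrist") if abs(q["extent"][0]-321)<30][0]
m=r["pixels"]; g=im.astype(int).max(2)<70; g[:,:290]=0; g[:,355:]=0; g[:250]=0; g[330:]=0
v,u=np.nonzero(g); print(r["extent"],"dark",u.min(),u.max(),v.min(),v.max())
for k in(m,g):
    s=[]
    for x in np.arange(.56,.606,.002):
        for y in np.arange(.22,.25,.002):
            q=model(x,y); s.append(((q&k).sum()/(q|k).sum(),x,y))
    b=max(s); print(b,1000*T.T@(np.array([b[1],b[2],.032])-o["tool_pos"]))
```

```text
[320.2, 283.4, 40.4, 45.3] dark 303 339 260 305
(np.float64(0.8677986658580958), np.float64(0.5900000000000001), np.float64(0.24000000000000002)) [-60.39444638   2.77684168 168.21962273]
(np.float64(0.6476306196840826), np.float64(0.5900000000000001), np.float64(0.24000000000000002)) [-60.39444638   2.77684168 168.21962273]
```

Emit:
drive_tool(commands=[{"delta_pos": [-20, 1, 0], "delta_rot": [0, 0, 0], "grip": 80}, {"delta_pos": [-45, 2, 5], "delta_rot": [0, 0, 0], "grip": 80}, {"delta_pos": [-60, 2.8, 25], "delta_rot": [0, 0, 0], "grip": 80}, {"delta_pos": [-60, 2.8, 50], "delta_rot": [0, 0, 0], "grip": 80}, {"delta_pos": [-60, 2.8, 75], "delta_rot": [0, 0, 0], "grip": 80}, {"delta_pos": [-60, 2.8, 95], "delta_rot": [0, 0, 0], "grip": 80}, {"delta_pos": [-60, 2.8, 100], "delta_rot": [0, 0, 0], "grip": 80}, {"delta_pos": [-60, 2.8, 100], "delta_rot": [0, 0, 0], "grip": 80}, {"delta_pos": [-60, 2.8, 100], "delta_rot": [0, 0, 0], "grip": 80}, {"delta_pos": [-60, 2.8, 100], "delta_rot": [0, 0, 0], "grip": 80}])

```text
time: 26.9
tool_pos: [0.5901, 0.2401, 0.1015]
tcp_rot: [0.001, -0.001, 1.0, 0.0]
wrist_force: [0.6, -0.5, 0.3]
grip_width: 0.0801
finger_force: 0.0
```

```bash
cat > ep.py <<'E'
from h import *
o=status.get_obs(); T=rot(o["tcp_rot"]); c=cal("wrist"); im=snap("wrist"); print(o["tool_pos"],o["wrist_force"])
def model(x,y):
    P=[]
    for z,rd in((.0025,.013),(.03,.018),(.0565,.018)):
        for a in np.linspace(0,2*np.pi,24): P.append(proj("wrist",[x+rd*np.cos(a),y+rd*np.sin(a),z],c))
    k=np.zeros((480,640),np.uint8); cv2.fillConvexPoly(k,cv2.convexHull(np.float32(P)).astype(int),1); return k>0
e=[q for q in imaging.cut_out("eyepiece","wrist")]; print([(q["p"],q["extent"]) for q in e])
x,y=.590,.240
q=model(x,y); print("model",np.nonzero(q)[1].min(),np.nonzero(q)[1].max(),np.nonzero(q)[0].min(),np.nonzero(q)[0].max())
e=[q for q in e if abs(q["extent"][0]-318)<40 and q["extent"][1]>150]
if e:
    k=e[0]["pixels"]; s=[]
    v,u=np.nonzero(k); vis=np.zeros_like(k); vis[:v.max()+1]=1
    for x in np.arange(.574,.606,.002):
        for y in np.arange(.228,.252,.002):
            q=model(x,y)&vis; s.append(((q&k).sum()/(q|k).sum(),x,y))
    b=max(s); print(b,1000*T.T@(np.array([b[1],b[2],.032])-o["tool_pos"]))
E
python3 ep.py
```

```text
[0.59010318 0.2401351  0.10150975] [ 0.59995001 -0.48010489  0.2758956 ]
[(0.77, [317.5, 259.7, 63.2, 64.2])]
model 286 348 226 298
(np.float64(0.9103568320278503), np.float64(0.588), np.float64(0.24000000000000002)) [ 2.24827695 -0.15934612 69.5051604 ]
```

Emit:
drive_tool(commands=[{"delta_pos": [1.5, 0, 15], "delta_rot": [0, 0, 0], "grip": 80}, {"delta_pos": [1.5, 0, 35], "delta_rot": [0, 0, 0], "grip": 80}, {"delta_pos": [1.5, 0, 55], "delta_rot": [0, 0, 0], "grip": 80}, {"delta_pos": [1.5, 0, 67], "delta_rot": [0, 0, 0], "grip": 75}, {"delta_pos": [1.5, 0, 69], "delta_rot": [0, 0, 0], "grip": 65}, {"delta_pos": [1.5, 0, 69], "delta_rot": [0, 0, 0], "grip": 55}, {"delta_pos": [1.5, 0, 69], "delta_rot": [0, 0, 0], "grip": 47}, {"delta_pos": [1.5, 0, 69], "delta_rot": [0, 0, 0], "grip": 41}, {"delta_pos": [1.5, 0, 69], "delta_rot": [0, 0, 0], "grip": 37}, {"delta_pos": [1.5, 0, 69], "delta_rot": [0, 0, 0], "grip": 32}], squeeze=22)

```text
time: 28.0
tool_pos: [0.5883, 0.2401, 0.0317]
tcp_rot: [0.0, -0.001, 1.0, 0.0]
wrist_force: [0.2, 0.2, 2.9]
grip_width: 0.0333
finger_force: 21.9
```

Emit:
drive_tool(commands=[{"delta_pos": [0, 0, 0], "delta_rot": [0, 0, 0], "grip": 32}, {"delta_pos": [0, 0, 0], "delta_rot": [0, 0, 0], "grip": 32}, {"delta_pos": [0, 0, 0], "delta_rot": [0, 0, 0], "grip": 32}, {"delta_pos": [0, 0, -1], "delta_rot": [0, 0, 0], "grip": 32}, {"delta_pos": [0, 0, -2], "delta_rot": [0, 0, 0], "grip": 32}, {"delta_pos": [0, 0, -4], "delta_rot": [0, 0, 0], "grip": 32}, {"delta_pos": [0, 0, -8], "delta_rot": [0, 0, 0], "grip": 32}, {"delta_pos": [0, 0, -12], "delta_rot": [0, 0, 0], "grip": 32}, {"delta_pos": [0, 0, -16], "delta_rot": [0, 0, 0], "grip": 32}, {"delta_pos": [0, 0, -20], "delta_rot": [0, 0, 0], "grip": 32}])

```text
time: 29.0
tool_pos: [0.5882, 0.24, 0.0517]
tcp_rot: [0.0, -0.0, 1.0, 0.0]
wrist_force: [0.2, -0.3, -0.4]
grip_width: 0.0337
finger_force: 22.0
```

```bash
sed -i 's/^x,y=.590,.240/x,y=.588,.240/' ep.py; python3 ep.py
python3 - <<'E'
from h import *
o=status.get_obs(); print(o["wrist_force"],o["grip_width"],o["finger_force"])
E
```

```text
[0.588168   0.24000441 0.05173197] [ 0.2031331  -0.33740679 -0.43396127]
[(0.67, [317.7, 308.0, 92.6, 93.2])]
model 277 357 248 346
(np.float64(0.8941974378296911), np.float64(0.596), np.float64(0.24000000000000002)) [-7.82734119e+00 -1.26763640e-02  1.97338190e+01]
[-0.79684805 -1.21343854 -0.68315555] 0.03394562161841717 21.980076911877404
```

Emit:
drive_tool(commands=[{"delta_pos": [5, 0, -15], "delta_rot": [0, 0, 0], "grip": 31}, {"delta_pos": [20, 0, -45], "delta_rot": [0, 0, 0], "grip": 31}, {"delta_pos": [45, 0, -75], "delta_rot": [0, 0, 0], "grip": 31}, {"delta_pos": [70, -10, -95], "delta_rot": [0, 0, 0], "grip": 31}, {"delta_pos": [88, -35, -105], "delta_rot": [0, 0, 0], "grip": 31}, {"delta_pos": [98, -70, -110], "delta_rot": [0, 0, 0], "grip": 31}, {"delta_pos": [98, -112, -110], "delta_rot": [0, 0, 0], "grip": 31}, {"delta_pos": [98, -155, -110], "delta_rot": [0, 0, 0], "grip": 31}, {"delta_pos": [98, -198, -110], "delta_rot": [0, 0, 0], "grip": 31}, {"delta_pos": [98, -240, -110], "delta_rot": [0, 0, 0], "grip": 31}])

```text
time: 30.1
tool_pos: [0.4898, -0.0016, 0.1623]
tcp_rot: [0.001, -0.001, 1.0, -0.0]
wrist_force: [1.6, 0.1, -1.5]
grip_width: 0.0338
finger_force: 22.0
```

Emit:
drive_tool(commands=[{"delta_pos": [0, -42, 0], "delta_rot": [0, 0, 0], "grip": 31}, {"delta_pos": [0, -84, 0], "delta_rot": [0, 0, 0], "grip": 31}, {"delta_pos": [-5, -126, 0], "delta_rot": [0, 0, 0], "grip": 31}, {"delta_pos": [-15, -166, 0], "delta_rot": [0, 0, 0], "grip": 31}, {"delta_pos": [-28, -204, 0], "delta_rot": [0, 0, 0], "grip": 31}, {"delta_pos": [-42, -240, 0], "delta_rot": [0, 0, 0], "grip": 31}, {"delta_pos": [-52, -270, 0], "delta_rot": [0, 0, 0], "grip": 31}, {"delta_pos": [-59, -292, 0], "delta_rot": [0, 0, 0], "grip": 31}, {"delta_pos": [-60.5, -301, 5], "delta_rot": [0, 0, 0], "grip": 31}, {"delta_pos": [-60.5, -301, 20], "delta_rot": [0, 0, 0], "grip": 31}])

```text
time: 31.1
tool_pos: [0.5513, -0.302, 0.1423]
tcp_rot: [0.001, 0.0, 1.0, -0.001]
wrist_force: [0.3, -0.2, -1.1]
grip_width: 0.0336
finger_force: 22.0
```

Emit:
drive_tool(commands=[{"delta_pos": [0, 0, 20], "delta_rot": [0, 0, 0], "grip": 31}, {"delta_pos": [0, 0, 40], "delta_rot": [0, 0, 0], "grip": 31}, {"delta_pos": [0, 0, 55], "delta_rot": [0, 0, 0], "grip": 31}, {"delta_pos": [0, 0, 62], "delta_rot": [0, 0, 0], "grip": 31}, {"delta_pos": [0, 0, 65], "delta_rot": [0, 0, 0], "grip": 31}, {"delta_pos": [0, 0, 65], "delta_rot": [0, 0, 0], "grip": 31}, {"delta_pos": [0, 0, 65], "delta_rot": [0, 0, 0], "grip": 31}, {"delta_pos": [0, 0, 65], "delta_rot": [0, 0, 0], "grip": 31}, {"delta_pos": [0, 0, 65], "delta_rot": [0, 0, 0], "grip": 31}, {"delta_pos": [0, 0, 65], "delta_rot": [0, 0, 0], "grip": 31}])

```text
time: 32.1
tool_pos: [0.5512, -0.3011, 0.0765]
tcp_rot: [0.0, -0.0, 1.0, -0.0]
wrist_force: [0.2, -0.5, -0.2]
grip_width: 0.0339
finger_force: 22.0
```

Run:
```python
from h import *
o=status.get_obs(); T=rot(o["tcp_rot"]); print(o["time"],o["tool_pos"],o["wrist_force"],o["grip_width"],o["finger_force"])
print(1000*T.T@(np.array([.5505,-.301,.047])-o["tool_pos"]))
snap("wrist")
for q in("eyepiece","nest_eyepiece"): print(q,[(r["p"],r["extent"]) for r in imaging.cut_out(q,"wrist")])
c=cal("wrist"); b=np.array([.5505,-.301])
P=np.array([proj("wrist",[b[0]+.025*np.cos(a),b[1]+.025*np.sin(a),.035],c) for a in np.linspace(0,6.28,50)]); print("well model u",P[:,0].min(),P[:,0].max(),"v",P[:,1].min(),P[:,1].max())
```

```text
32.1 [ 0.55120151 -0.30107045  0.07650807] [ 0.15713229 -0.53891766 -0.20771373] 0.0338782926203048 21.98020001117584
[ 0.71040594  0.07872798 29.50783446]
eyepiece [(0.75, [317.9, 308.2, 92.1, 94.0])]
nest_eyepiece [(0.76, [311.4, 245.6, 178.6, 123.6])]
well model u 274.6966849854984 361.14387599732265 v 231.09783250272196 311.70478557557846
```

Emit:
drive_tool(commands=[{"delta_pos": [0.5, 0, 6], "delta_rot": [0, 0, 0], "grip": 31}, {"delta_pos": [0.5, 0, 13], "delta_rot": [0, 0, 0], "grip": 31}, {"delta_pos": [0.5, 0, 19], "delta_rot": [0, 0, 0], "grip": 31}, {"delta_pos": [0.5, 0, 24], "delta_rot": [0, 0, 0], "grip": 31}, {"delta_pos": [0.5, 0, 27], "delta_rot": [0, 0, 0], "grip": 31}, {"delta_pos": [0.5, 0, 29], "delta_rot": [0, 0, 0], "grip": 31}, {"delta_pos": [0.5, 0, 29.5], "delta_rot": [0, 0, 0], "grip": 31}, {"delta_pos": [0.5, 0, 29.5], "delta_rot": [0, 0, 0], "grip": 31}, {"delta_pos": [0.5, 0, 29.5], "delta_rot": [0, 0, 0], "grip": 31}, {"delta_pos": [0.5, 0, 29.5], "delta_rot": [0, 0, 0], "grip": 31}])

```text
time: 33.25
tool_pos: [0.5507, -0.3011, 0.047]
tcp_rot: [0.0, -0.0, 1.0, -0.0]
wrist_force: [0.7, -0.0, -1.1]
grip_width: 0.0337
finger_force: 22.0
```

Emit:
drive_tool(commands=[{"delta_pos": [0, 0, 0.5], "delta_rot": [0, 0, 0], "grip": 31}, {"delta_pos": [0, 0, 0.8], "delta_rot": [0, 0, 0], "grip": 31}, {"delta_pos": [0, 0, 0.8], "delta_rot": [0, 0, 0], "grip": 36}, {"delta_pos": [0, 0, 0.8], "delta_rot": [0, 0, 0], "grip": 42}, {"delta_pos": [0, 0, 0.8], "delta_rot": [0, 0, 0], "grip": 50}, {"delta_pos": [0, 0, 0.8], "delta_rot": [0, 0, 0], "grip": 54}, {"delta_pos": [0, 0, -5], "delta_rot": [0, 0, 0], "grip": 54}, {"delta_pos": [0, 0, -25], "delta_rot": [0, 0, 0], "grip": 54}, {"delta_pos": [0, 0, -55], "delta_rot": [0, 0, 0], "grip": 54}, {"delta_pos": [0, 0, -95], "delta_rot": [0, 0, 0], "grip": 54}])

```text
time: 34.25
tool_pos: [0.5501, -0.3006, 0.142]
tcp_rot: [-0.001, -0.0, 1.0, 0.001]
wrist_force: [-0.2, 1.3, -0.4]
grip_width: 0.054
finger_force: 0.0
```

Emit:
drive_tool(commands=[{"delta_pos": [10, 10, -40], "delta_rot": [0, 0, 0], "grip": 60}, {"delta_pos": [30, 30, -80], "delta_rot": [0, 0, 0], "grip": 60}, {"delta_pos": [60, 60, -100], "delta_rot": [0, 0, 0], "grip": 60}, {"delta_pos": [90, 90, -100], "delta_rot": [0, 0, 0], "grip": 60}, {"delta_pos": [110, 120, -100], "delta_rot": [0, 0, 0], "grip": 60}, {"delta_pos": [110, 130, -100], "delta_rot": [0, 0, 0], "grip": 60}, {"delta_pos": [110, 130, -100], "delta_rot": [0, 0, 0], "grip": 60}, {"delta_pos": [110, 130, -100], "delta_rot": [0, 0, 0], "grip": 60}, {"delta_pos": [110, 130, -100], "delta_rot": [0, 0, 0], "grip": 60}, {"delta_pos": [110, 130, -100], "delta_rot": [0, 0, 0], "grip": 60}])

```text
time: 35.25
tool_pos: [0.4409, -0.1719, 0.2414]
tcp_rot: [-0.0, -0.0, 1.0, 0.0]
wrist_force: [-0.9, 0.7, 0.1]
grip_width: 0.0602
finger_force: 0.0
```

Run:
```python
from h import *
o=status.get_obs(); print(o["time"],o["tool_pos"]); c=cal("wrist"); snap("wrist")
for q,z,rd,h in(("eyepiece",.017,.018,.054),):
    for r in imaging.cut_out(q,"wrist"): print(round(r["p"],2),r["extent"])
for x,y in((.5505,-.301),):
    P=np.array([proj("wrist",[x+.018*np.cos(a),y+.018*np.sin(a),z],c) for z in(.035,.071) for a in np.linspace(0,6.28,50)]); print("expected",(P.min(0)+P.max(0))/2,np.ptp(P,0))
for q,z in(("stage_disc",.04),("insert_plate",.041),("lamp_carton",.06)):
    for r in imaging.cut_out(q,"wrist")[:2]:
        v,u=np.nonzero(r["pixels"]); print(q,round(r["p"],2),ray("wrist",u.mean(),v.mean(),z,c)[:2])
snap("top")
for q,z in(("watch_glass",.01),("vial",.05)):
    for r in imaging.cut_out(q,"top")[:2]: print(q,round(r["p"],2),np.round(r["extent"],1))
```

```text
35.25 [ 0.44093004 -0.1719101   0.24137874]
0.93 [419.4, 252.8, 49.5, 45.6]
0.67 [193.6, 312.6, 40.3, 38.1]
0.52 [280.9, 214.5, 100.0, 98.7]
expected [196.68456417 317.68361413] [44.83291609 46.59600842]
stage_disc 0.66 [ 0.44491624 -0.20763141]
insert_plate 0.64 [ 0.54111259 -0.20210647]
insert_plate 0.41 [ 0.53665606 -0.19857504]
lamp_carton 0.73 [ 0.44915273 -0.30536013]
watch_glass 0.69 [249.6 272.1  18.5  21. ]
vial 0.55 [201.  267.1   8.4   9.2]
```

```bash
python3 -c "
from cell import job
print(job.hand_in())"
```

```text
the job is handed in; nothing more can be done
None
```

I placed and released all four accessories in their nests, left the watch glass and vial where they stood, and handed the job in at about 35 s; the hand-in gave no verdict. The plate, disc and carton were checked in pictures, but the eyepiece only by its detected position, because I had used all 14 views.

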